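# Lock up the guest-house key box

### The arm

A 6-joint arm with a two-finger parallel gripper is mounted at the origin on the work surface. World frame = base frame: x ahead of the robot, y to its left, z up, the work surface at z = 0. Lengths are in mm, angles in degrees, forces in N, time in s.
With the tool pointing down it reaches from about 300 to 850 mm from the base axis. Payload 4.2 kg.
Tool frame: the origin (TCP) lies midway between the tips of the shut fingers; the grasp point (between the pads) lies 19 mm behind it; z points along the fingers, y is the line along which they close (so a half turn about z gives the same grasp; the last joint's range is limited). The gripper opens to 91 mm and grips with 3 to 60 N. Pads are 32 mm wide; open, the fingers measure 118 mm over their backs; the gripper's body (76 mm by 178 mm) begins 60 mm behind the grasp point.
Start: joints at [70.245, 18.312, 89.639, -0, 72.044, -1.146], TCP at [183.496, 544.952, 213.976] pointing down, gripper open.
Joint ranges: [-177.97, 177.97], [-48.28, 115.42], [12.27, 149.76], [-77.06, 257.06], [2.81, 150.46], [-146.56, 146.56]. Speed limits (degrees/s): [147.25, 147.25, 180, 180, 180, 180].

### API

Orientations are given as [roll, pitch, yaw] about the fixed x, y, z axes, in that order (R = Rz(yaw) Ry(pitch) Rx(roll)).
In Python, from workcell import state, grab_frame, camera_model, workorder gives the robot as it stands.
- The arm moves only by the tool carry_out, never from a script. Its argument "commands" is a list of rows, each a list of 7 numbers: the turn, a rotation vector about the tool's x, y, z in degrees, then the shift along the tool's x, y, z in mm, then the opening, from -1 (shut) to 1 (fully open). In form: [[ax, ay, az, dx, dy, dz, hand], ...]. A call has 1 to 20 rows; each row is the pose to reach, as a shift and turn from the pose commanded when the call began, along the tool's axes at that moment; what a row does not reach only later rows make up. A row lasts 1/10 s, in which the tool goes at most 50 mm and 8.59 degrees, less where a joint would pass 70% of its speed; a pose out of reach is approached as far as the arm can. A call with a gripper value outside its range is refused whole. The fingers move at their own pace and stop on an object; "force" is the grip in N (left out, the last holds). Time passes only in rows, so rows that repeat a pose let the fingers close. It gives the time, the measured TCP pose, the force, the opening and the grip force at its end, in the units of the state.
- state(): the state, without advancing time (a new reading comes with each control period).
- grab_frame(name): name is "scene" or "top" or "wrist"; returns the picture (400x640x3 uint8, red, green, blue); there is no depth.
- camera_model(name): a dict with "fx", "fy", "cx", "cy" (pixels), "origin" and "rotation" of the camera in the world; the wrist camera has in their place "mount" (4x4, takes a point from camera to tool coordinates, whose origin is the TCP and whose axes are the flange's). Camera axes: x right, y up, looking along -z (the intrinsics and any distortion apply to the point x, -y, -z); pixel columns grow to the right and rows downward; lengths in mm; the calibration is good to about 2 mm. The wrist camera is an equidistant fisheye: a pixel r from the principal point sees the ray r / f radians off the axis. A picture is of the moment at which its call begins: read the wrist's pose just before it. camera_model takes no time and is no camera call.
- workorder.job_done(): hands the job in; it is judged then, once.
The state is a dict: "time_s": time; "qpos": joint angles; "qvel": joint speeds; "effort": joint torques, N m; "ee_pos": TCP position; "ee_rot": TCP orientation; "force": force on the tool from outside, world axes, zero at the start; "torque": the same for the moment, N m; "gripper_width": finger opening in mm; "gripper_force": force on a finger pad.
Only numpy, scipy, OpenCV 4.12 (cv2) and the standard library are available. Lean on these libraries where they do the work, as an engineer would, in place of code of your own. Each camera call takes 0.05 s, during which the arm holds its last target. There are 200 camera calls.

### The job

Lock up the key box on the hall console: slide its lid fully shut, then press the sprung knob down, turn it clockwise while feeling for the place where it catches, and keep turning it held down until the hook is fully home behind the pin on the lid; then let the knob rise and let go. Move the hook only by the knob, never by touching it, and leave the other things on the table where they are.

Things in the scene. Friction and masses are not known exactly. Their poses are not given: they have to be found in the camera images.
- keybox: Fixed light-wood box, 170 mm in x, 360 mm in y (y -190 to +170). Origin on the table; at yaw 0 x points away from the robot, y to its left. Lid top at z 70 mm, between rails with tops at z 74 mm. On the vertical axis x 0, y +115 mm stand a grey drum, 84 mm across, top z 114 mm, the black knob above it and the flat steel hook coming out below it (z 74 to 84 mm).
- lid (a joint): Opening of the wooden sliding lid (150 mm in box x, 130 mm in box y), m: 0 fully shut against its stop, 0.125 fully open. Grows towards box -y, away from the knob. Slides with 2 to 4 N and stays where it is left.
- lid_lip (a point): Middle of the top edge of the lid's upright wooden lip, 80 mm along box x, 14 mm thick, standing 34 mm above the lid (top z 104 mm), at the lid's end farther from the knob. Shut, this point is at box x 0, y -51 mm. Pushing the lip towards box +y shuts the lid.
- knob (a joint): Knob pressed down, m: 0 up, 0.014 fully down. Its spring pushes up with 4.5 N at 0, 10 N at 0.014. Away from its catching place it stops hard at about 0.004 and does not move the hook; at that place it goes on down to 0.014 and, once past about 0.009, carries the hook with it. Let go, it springs up and uncouples; the hook stays.
- knob_turn (a joint): Knob angle, rad, growing clockwise from above; 0: grip bar along box x. Turns endlessly and lightly when not caught. It catches at one hidden angle, different each time, 0.2 to 1.4 rad clockwise of its start, about 0.25 rad wide; let up there and not turned, it catches there again. Once caught it must turn 1.3 rad more (plus up to 0.3 rad slack) to bring the hook home, with about 0.2 N m.
- knob_top (a point): Middle of the top face of the knob's grip bar: 70 mm long, 16 mm thick, 34 mm tall, on top of a disc 72 mm across. This point is at box x 0, y +115 mm, and z 174 mm when the knob is up. Its x axis runs along the bar.
- hook (a joint): Hook angle, rad, growing clockwise from above: 0 parked, pointing to box +x; 1.3 fully home against its stop, pointing along the lid (box -y), its end behind the upright steel pin on the lid. It passes the pin only with the lid within about 4 mm of shut. It stays where it is left.
- hook_arm: The flat steel hook itself, 82 mm long, 9 mm thick, origin on the knob's axis. Not to be touched.
- hook_tip (a point): Top of the outer end of the hook, 78 mm from the knob's axis.
- bell: Brass hand bell with a dark wooden handle, standing, 76 mm wide and 142 mm tall, near the left end of the box; origin under its middle. Leave alone.
- fob: Wooden key fob with a brass key lying on the table in front of the box, 155 mm long, 36 mm wide, 14 mm high. Leave alone.
- bowl: White bowl behind the box, 130 mm wide, 50 mm tall. Leave alone.
- sanitiser: Clear plastic bottle standing on the robot's right, 64 mm wide, 160 mm tall. Leave alone.
- guestbook: Guest book lying behind the box, 120 by 180 by 22 mm. Leave alone.
- plant: Grass in a black pot, 100 mm wide, about 180 mm tall, at the left back. Leave alone.

How it is judged (in metres and radians):
On the way, in this order (a step that is already met when the one before it is completed fails the run):
1. the lid is fully shut (within 4 mm of its stop) (value of joint lid below 0.004 m), for 0.2 s.
2. the hook is brought home (1.2 rad or more) with the knob held down (10 mm or more) and the lid shut (value of joint hook above 1.2 rad and value of joint knob above 0.01 m and value of joint lid below 0.004 m), for 0.1 s.
At the end, for the whole second after the job is handed in: The lid is within 4 mm of fully shut, the hook stands at 1.2 rad or more (home is 1.3), and the knob has risen to within 3 mm of its top (value of joint lid below 0.004 m and value of joint hook above 1.2 rad and value of joint knob below 0.003 m); the robot touches nothing.
It fails at once if the robot touches the hook (more than 2 N) (contact force between any of the fingers, the arm and hook_arm above 2 N).
It fails at once if a bystander is moved more than 40 mm (distance of any of bell, fob, bowl, sanitiser, guestbook, plant from where it was at the start of the episode above 0.04 m).
It fails at once if the bell, bottle or plant is tipped over (angle between any of bell, sanitiser, plant's own z axis and vertical above 0.6 rad).
It also fails if it takes over 72 s, if anything falls off the work surface, if the arm or the gripper's body presses on something with over 40 N, if the wrist force passes 120 N, or if a joint passes its speed limit or range.

## Working session

There is one attempt and no reset: what is moved stays moved. The work goes in short steps, Python scripts to look and compute and a tool call to move; the robot and the scene stay as the last step left them, time stands still between calls to the robot, and variables do not carry over. Pictures are saved under pics/ and viewed, at most 10 in all, crops included, and the job is handed in when it is done.

Besides the shell and the picture viewer there is one more tool, called after "Call:" as name([rows], argument=value, ...), one row to a line, values as JSON. carry_out: Moves the arm, as the interface text tells. Its arguments: {"type":"object","properties":{"commands":{"type":"array"},"force":{"type":"number"}},"required":["commands"]}

```bash
mkdir -p pics; ls
python3 - <<'E'
from workcell import state, grab_frame, camera_model
import cv2
s=state(); print(s)
for n in ("scene","top"):
    cv2.imwrite(f"pics/{n}0.png",grab_frame(n)[:,:,::-1])
for n in ("scene","top","wrist"): print(n,camera_model(n))
E
```

```text
pics
{'time_s': 0.0, 'qpos': array([ 7.02428993e+01,  1.83517737e+01,  8.97091051e+01, -3.67532860e-04,
        7.20425747e+01, -1.14547691e+00]), 'qvel': array([ 0.06096625, -0.00019666,  0.01610972,  0.13809135,  0.09198862,
       -0.06591479]), 'effort': array([-6.34901662e-04, -4.12461913e+01, -2.31970274e+01,  7.25970813e-02,
        4.58347437e-02, -1.82303966e-04]), 'ee_pos': array([183.33275194, 544.43935189, 213.1006619 ]), 'ee_rot': array([-1.79896560e+02, -1.71878527e-03,  1.61388488e+02]), 'force': array([ 0.46959411,  0.28026743, -0.27208768]), 'torque': array([ 0.01172921, -0.00378612, -0.02145938]), 'gripper_force': 0.0, 'gripper_width': 91.12281354684623}
scene {'fx': 509.401473996249, 'fy': 509.401473996249, 'cx': 311.9608444258328, 'cy': 197.7176996920498, 'origin': array([1176.99604263, -948.17956266, 1128.28215605]), 'rotation': array([47.94996778, -0.09683389, 32.18778745])}
top {'fx': 438.59049759297903, 'fy': 438.59049759297903, 'cx': 319.01251676061105, 'cy': 205.5489982928033, 'origin': array([ 4.29149329e+02, -1.42674922e+00,  1.65110637e+03]), 'rotation': array([  4.72355139,   0.68072972, -90.84623094])}
wrist {'fx': 309.70691628693146, 'fy': 309.70691628693146, 'cx': 323.98272073183136, 'cy': 199.6514304377346, 'mount': array([[ 3.93973516e-04,  9.62690705e-01,  2.70603863e-01,
         7.52744399e+01],
       [ 9.99999922e-01, -3.74229407e-04, -1.24559617e-04,
        -7.95457954e-01],
       [-1.86444623e-05,  2.70603891e-01, -9.62690778e-01,
        -1.70455943e+02],
       [ 0.00000000e+00,  0.00000000e+00,  0.00000000e+00,
         1.00000000e+00]])}
```

View pics/top0.png

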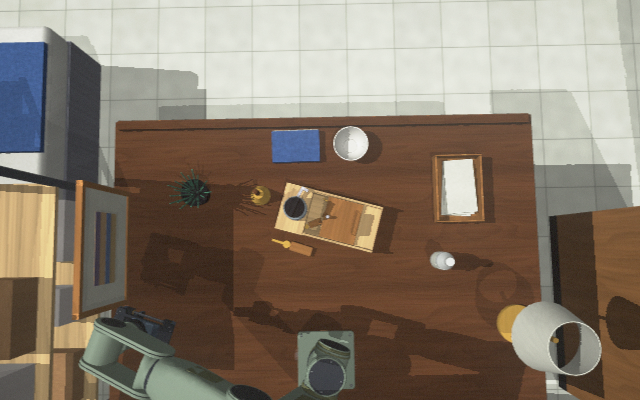

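View pics/scene0.png

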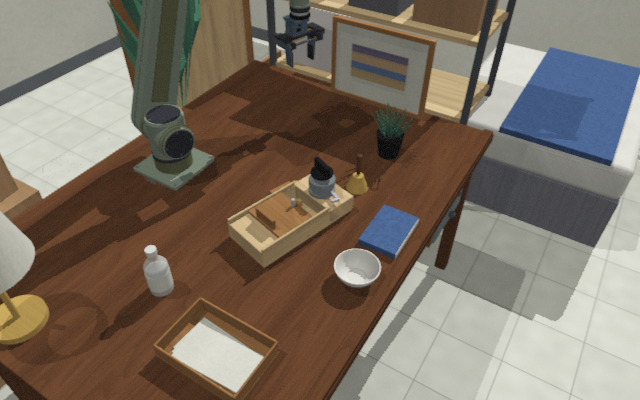

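The top view shows the box between (288,183), (382,207), (372,252) and (275,228). The knob is near (294,208), the lip near (357,220), the bell at (260,195), and the fob in front at (292,247). The scene view agrees. Next I'll enlarge and measure.

```bash
cat > h.py <<'E'
import numpy as np, cv2
from scipy.spatial.transform import Rotation as R
from workcell import state, grab_frame, camera_model
def rot(e): return R.from_euler('xyz',e,degrees=True).as_matrix()
def ray(n,u,v):
    c=camera_model(n); d=np.array([(u-c['cx'])/c['fx'],-(v-c['cy'])/c['fy'],-1.])
    return np.array(c['origin']), rot(c['rotation'])@d
def onz(n,u,v,z):
    o,d=ray(n,u,v); return o+d*(z-o[2])/d[2]
def proj(n,p):
    c=camera_model(n); q=rot(c['rotation']).T@(np.array(p)-c['origin'])
    return c['cx']-c['fx']*q[0]/q[2], c['cy']+c['fy']*q[1]/q[2]
E
python3 - <<'E'
from h import *
t=cv2.imread('pics/top0.png')[170:270,240:400]; s=cv2.imread('pics/scene0.png')[145:270,220:380]
cv2.imwrite('pics/c0.png',np.vstack([cv2.resize(t,None,fx=4,fy=4,interpolation=cv2.INTER_CUBIC)[:300*4//3]]))
cv2.imwrite('pics/c1.png',cv2.resize(s,None,fx=4.5,fy=4.5,interpolation=cv2.INTER_CUBIC))
hsv=cv2.cvtColor(cv2.imread('pics/top0.png'),cv2.COLOR_BGR2HSV)
m=cv2.inRange(hsv,(10,40,110),(28,190,255)); m[:170]=0;m[265:]=0;m[:,:272]=0;m[:,400:]=0
c=max(cv2.findContours(cv2.morphologyEx(m,cv2.MORPH_CLOSE,np.ones((5,5))),0,1)[0],key=cv2.contourArea)
b=cv2.boxPoints(cv2.minAreaRect(c)); print(b)
P=np.array([onz('top',*p,74) for p in b]); print(P.round(), np.linalg.norm(P-np.roll(P,-1,0),axis=1))
E
```

```text
[[272. 177.]
 [399. 177.]
 [399. 264.]
 [272. 264.]]
[[ 666.  185.   74.]
 [ 659. -276.   74.]
 [ 346. -266.   74.]
 [ 353.  186.   74.]] [460.35960288 312.60573286 452.90222154 313.66472028]
```

View pics/c0.png

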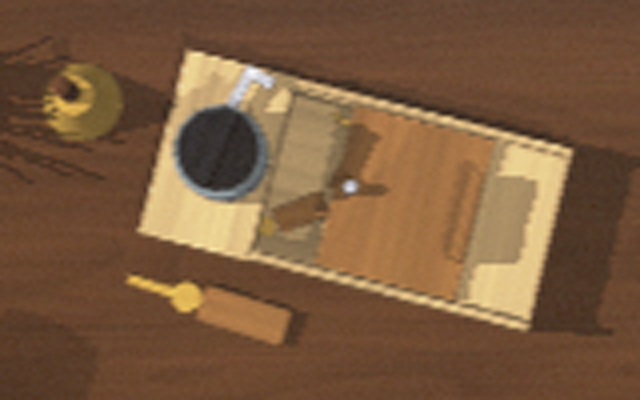

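View pics/c1.png

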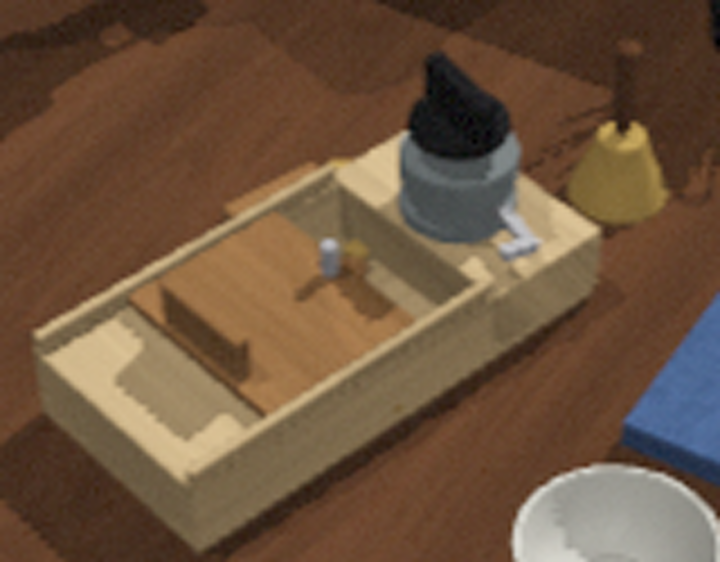

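The top crop shows the box corners at about (187,50), (572,150), (528,328) and (138,235). The drum and knob centre is about (218,153), and the lid's free edge runs from (500,140) to (462,300). The lid is part open and the hook points to box +x. In the scene crop the bar's top runs from about (433,57) to (500,118), the lip's top edge from (163,285) to (247,348), and the pin is at (329,242).

```bash
cat >> h.py <<'E'
def box2w(p,c,yaw):
    a=np.radians(yaw); return np.array([c[0]+np.cos(a)*p[0]-np.sin(a)*p[1], c[1]+np.sin(a)*p[0]+np.cos(a)*p[1], p[2]])
def w2box(p,c,yaw): 
    q=box2w((p[0]-c[0],p[1]-c[1],p[2]),(0,0),-yaw); return q
E
python3 - <<'E'
from h import *
from scipy.optimize import least_squares
tp=lambda u,v:(240+(u+.5)/4-.5,170+(v+.5)/4-.5); sp=lambda u,v:(220+(u+.5)/4.5-.5,145+(v+.5)/4.5-.5)
obs=[('top',tp(187,50),(85,170,74)),('top',tp(572,150),(85,-190,74)),('top',tp(528,328),(-85,-190,74)),('top',tp(138,235),(-85,170,74)),
('scene',sp(36,345),(-85,-190,74)),('scene',sp(195,480),(85,-190,74)),('scene',sp(600,228),(85,170,74))]
f=lambda x:np.ravel([np.subtract(proj(n,box2w(q,x[:2],x[2])),p) for n,p,q in obs])
r=least_squares(f,[500,0,-14],loss='soft_l1'); c,y=r.x[:2],r.x[2]; print(r.x,r.fun.round(1).reshape(-1,2).tolist())
B=lambda n,p,z:w2box(onz(n,*p,z),c,y).round(1)
print('knob top-view',B('top',tp(218,153),150),'lid edge',B('top',tp(500,140),70),B('top',tp(462,300),70))
print('bar',B('scene',sp(433,57),174),B('scene',sp(500,118),174),'lip',B('scene',sp(163,285),104),B('scene',sp(247,348),104))
print('world knob',box2w((0,115,174),c,y)); s=state(); print(s['time_s'],s['ee_pos'],s['ee_rot'])
for n,u,v,z in [('top',*tp(80,103),50),('top',*tp(155,290),14),('top',*tp(240,315),14)]: print(B(n,(u,v),z))
E
```

```text
[523.08693844  -9.64705835 -14.74391656] [[-0.2, -0.5], [0.3, -1.8], [0.5, -0.3], [0.5, -1.2], [-1.0, -2.4], [-0.0, -0.9], [-0.4, -3.4]]
knob top-view [ -5.  112.2 150. ] lid edge [  72.1 -125.6   70. ] [ -76.2 -125.9   70. ]
bar [-27.7 117.6 174. ] [ 50.3 104.7 174. ] lip [ -36.7 -115.7  104. ] [  45.4 -113.1  104. ]
world knob [552.35435445 101.56633275 174.        ]
0.1 [183.34298929 544.51464327 213.17925929] [-1.79908003e+02 -1.36707327e-03  1.61391029e+02]
[ 15.1 255.3  50. ]
[-135.2  149.5   14. ]
[-138.6   67.    14. ]
```

```bash
cat >> h.py <<'E'
def rel(cur,tgt):
    "shift and turn in tool axes from commanded pose (xyz,yaw) to target, tool down"
    A=rot([180,0,cur[3]]); B=rot([180,0,tgt[3]])
    return R.from_matrix(A.T@B).as_rotvec(degrees=True).round(2), (A.T@(np.array(tgt[:3])-cur[:3])).round(1)
E
python3 - <<'E'
from h import *
print(rel((183.5,545,214,161.4),(552,101,280,165.3)))
E
```

```text
(array([ 0. ,  0. , -3.9]), array([-490.9, -303.3,  -66. ]))
```

Call:
carry_out([
  [0, 0, -3.9, -491, -303, -66, 1],
  [0, 0, -3.9, -491, -303, -66, 1],
  [0, 0, -3.9, -491, -303, -66, 1],
  [0, 0, -3.9, -491, -303, -66, 1],
  [0, 0, -3.9, -491, -303, -66, 1],
  [0, 0, -3.9, -491, -303, -66, 1],
  [0, 0, -3.9, -491, -303, -66, 1],
  [0, 0, -3.9, -491, -303, -66, 1],
  [0, 0, -3.9, -491, -303, -66, 1],
  [0, 0, -3.9, -491, -303, -66, 1],
  [0, 0, -3.9, -491, -303, -66, 1],
  [0, 0, -3.9, -491, -303, -66, 1],
  [0, 0, -3.9, -491, -303, -66, 1],
  [0, 0, -3.9, -491, -303, -66, 1],
  [0, 0, -3.9, -491, -303, -66, 1],
  [0, 0, -3.9, -491, -303, -66, 1],
])

```text
time_s: 1.7
ee_pos: [551.3, 102.2, 279.9]
ee_rot: [180.0, -0.0, 165.4]
force: [-0.1, 0.1, 0.3]
gripper_width: 91.2
gripper_force: 0.0
```

Run:
```python
from h import *
s=state(); print(s['time_s'],s['ee_pos'],s['ee_rot'],s['force'],s['qpos'])
np.save('w1.npy',np.r_[s['ee_pos'],s['ee_rot']])
cv2.imwrite('pics/w1.png',grab_frame('wrist')[:,:,::-1])
```

```text
1.7 [551.27393959 102.17644786 279.9220338 ] [ 1.79990362e+02 -2.95411753e-02  1.65388210e+02] [-0.1330532   0.06551697  0.30648568] [ 9.31263813e+00  1.50952749e+01  8.47449979e+01  2.10985613e-02
  8.01828225e+01 -6.60791711e+01]
```

View pics/w1.png

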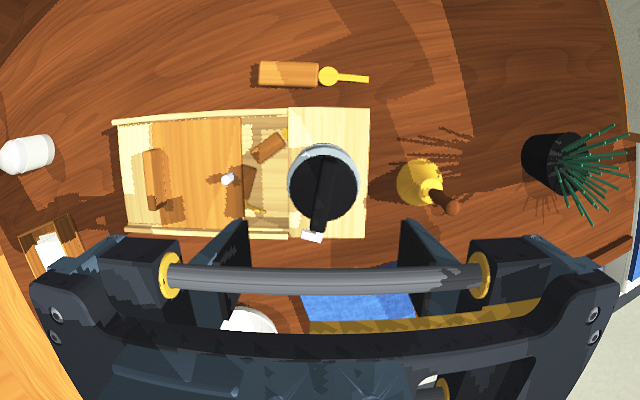

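The wrist view shows the knob at (322,187) with its bar running towards (317,240), the lip at (150,180), the pin at (228,178) and the hook tip at (313,237). I'll crop with the contrast raised to get the bar's angle.

```bash
cat >> h.py <<'E'
def wray(u,v,pose):
    c=camera_model('wrist'); x,y=u-c['cx'],v-c['cy']; r=np.hypot(x,y); t=r/c['fx']
    d=np.array([np.sin(t)*x/r,-np.sin(t)*y/r,-np.cos(t)]); M=c['mount']; T=rot(pose[3:])
    return T@M[:3,3]+pose[:3], T@M[:3,:3]@d
def wz(u,v,z,pose):
    o,d=wray(u,v,pose); return o+d*(z-o[2])/d[2]
E
python3 - <<'E'
from h import *
g=cv2.imread('pics/w1.png')[100:260,100:380]
k=g[30:150,170:275]
k=cv2.resize(np.clip(k.astype(float)*3,0,255).astype(np.uint8),None,fx=4.9,fy=4.9,interpolation=cv2.INTER_CUBIC)
cv2.imwrite('pics/c2.png',k)
E
```

```text
(no output)
```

View pics/c2.png

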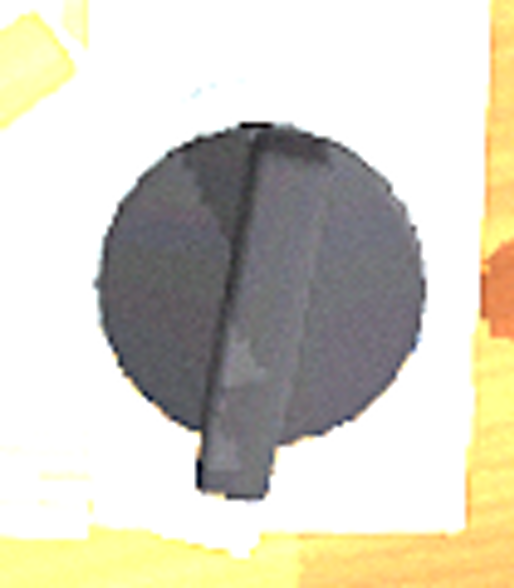

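Run:
```python
from h import *
p=np.load('w1.npy'); F=lambda u,v:(270+(u+.5)/4.9-.5,130+(v+.5)/4.9-.5)
q={k:wz(*F(*k),174,p) for k in [(260,155),(328,160),(200,488),(268,498)]}
Q=np.array(list(q.values())); print(Q.round(1), 'mid',Q.mean(0).round(1))
for a,b in ((0,2),(1,3)):
    d=Q[b]-Q[a]; print(np.linalg.norm(d), np.degrees(np.arctan2(d[1],d[0])))
D=np.array([wz(*F(u,v),140,p) for u,v in [(98,285),(426,285),(350,150),(120,370),(390,390)]])
A=np.c_[2*D[:,:2],np.ones(5)]; s=np.linalg.lstsq(A,(D[:,:2]**2).sum(1),rcond=None)[0]; print('disc',s[:2],np.sqrt(s[2]+s[:2]@s[:2]))
# lip, box corners
for u,v,z in [(118,122,74),(370,108,74),(367,238,74)]: print('corner',wz(u,v,z,p).round(1))
for u,v in [(143,150),(156,150),(147,210),(158,210)]: print('lip',wz(u,v,104,p).round(1))
```

```text
[[518.2 108.7 174. ]
 [522.3 120.6 174. ]
 [578.4  80.9 174. ]
 [583.8  93.2 174. ]] mid [550.7 100.8 174. ]
66.30968269028168 -24.82260156055419
67.32948461900814 -24.00845039284783
disc [551.30217353 100.39455257] 34.90109254167437
corner [ 397.4 -158.4   74. ]
corner [483.3 176.4  74. ]
corner [645.8 135.6  74. ]
lip [ 451.7 -109.   104. ]
lip [457.8 -89.8 104. ]
lip [ 527.1 -134.1  104. ]
lip [ 531.4 -116.7  104. ]
```

Run:
```python
from h import *
cur=(552,101,280,165.3)
for y,z in((-158,200),(-158,86),(-80,86),(-70,86)):
    print(rel(cur,(*box2w((0,y,z),(522,-10.7),-14.5),165.3)))
```

```text
(array([0., 0., 0.]), array([ 1.000e-01, -2.737e+02,  8.000e+01]))
(array([0., 0., 0.]), array([ 1.000e-01, -2.737e+02,  1.940e+02]))
(array([0., 0., 0.]), array([   0.4, -195.7,  194. ]))
(array([0., 0., 0.]), array([   0.4, -185.7,  194. ]))
```

Call:
carry_out([
  [0, 0, 0, 0, -274, 40, -1],
  [0, 0, 0, 0, -274, 40, -1],
  [0, 0, 0, 0, -274, 40, -1],
  [0, 0, 0, 0, -274, 40, -1],
  [0, 0, 0, 0, -274, 40, -1],
  [0, 0, 0, 0, -274, 40, -1],
  [0, 0, 0, 0, -274, 80, -1],
  [0, 0, 0, 0, -274, 130, -1],
  [0, 0, 0, 0, -274, 170, -1],
  [0, 0, 0, 0, -274, 194, -1],
  [0, 0, 0, 0, -274, 194, -1],
  [0, 0, 0, 0, -274, 194, -1],
])

```text
time_s: 2.95
ee_pos: [483.1, -163.5, 86.6]
ee_rot: [180.0, 0.0, 165.3]
force: [0.4, -0.3, 0.1]
gripper_width: 1.1
gripper_force: 0.0
```

Call:
carry_out([
  [0, 0, 0, 0, 10, 0, -1],
  [0, 0, 0, 0, 20, 0, -1],
  [0, 0, 0, 0, 30, 0, -1],
  [0, 0, 0, 0, 37, 0, -1],
  [0, 0, 0, 0, 44, 0, -1],
  [0, 0, 0, 0, 51, 0, -1],
  [0, 0, 0, 0, 58, 0, -1],
  [0, 0, 0, 0, 65, 0, -1],
  [0, 0, 0, 0, 72, 0, -1],
  [0, 0, 0, 0, 78, 0, -1],
  [0, 0, 0, 0, 78, 0, -1],
])

```text
time_s: 4.05
ee_pos: [502.0, -87.3, 85.6]
ee_rot: [179.9, -0.1, 165.3]
force: [-0.3, -0.0, -0.3]
gripper_width: 0.6
gripper_force: 0.0
```

Call:
carry_out([
  [0, 0, 0, 0, 2, 0, -1],
  [0, 0, 0, 0, 4, 0, -1],
  [0, 0, 0, 0, 6, 0, -1],
  [0, 0, 0, 0, 7, 0, -1],
])

```text
time_s: 4.45
ee_pos: [503.4, -81.6, 85.5]
ee_rot: [-180.0, -0.1, 165.3]
force: [-1.1, -2.1, -0.4]
gripper_width: -0.3
gripper_force: 1.2
```

Call:
carry_out([
  [0, 0, 0, 0, 1, 0, -1],
  [0, 0, 0, 0, 2, 0, -1],
  [0, 0, 0, 0, 3, 0, -1],
  [0, 0, 0, 0, 4, 0, -1],
])

```text
time_s: 4.85
ee_pos: [504.8, -77.7, 85.8]
ee_rot: [180.0, -0.1, 165.3]
force: [-1.7, -1.9, -0.3]
gripper_width: 0.4
gripper_force: 1.2
```

Run:
```python
from h import *
s=state(); p=np.r_[s['ee_pos'],s['ee_rot']]; print(w2box(p[:3],(522,-10.7),-14.5), s['force']); np.save('w2.npy',p)
cv2.imwrite('pics/w2.png',grab_frame('wrist')[:,:,::-1])
```

```text
[  0.1129197  -69.17821711  85.79126723] [-1.67121624 -1.88608834 -0.34342516]
```

View pics/w2.png

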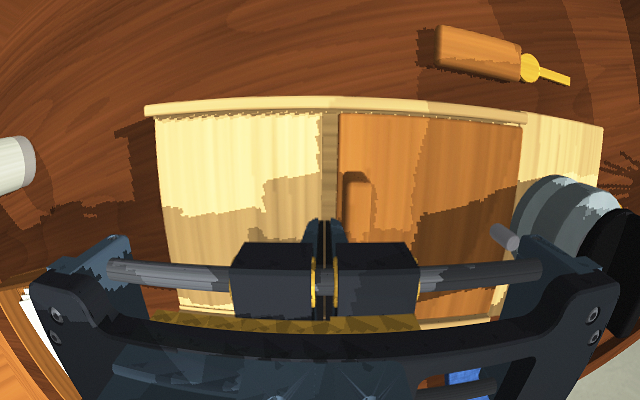

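The lid is almost shut: its right edge (about 522,125) is against the fixed deck, and the fingers at (325,230) touch the lip at (355,210). I'll push on until the force jumps.

Call:
carry_out([
  [0, 0, 0, 0, 1, 0, -1],
  [0, 0, 0, 0, 2, 0, -1],
  [0, 0, 0, 0, 2, 0, -1],
])

```text
time_s: 5.2
ee_pos: [505.3, -76.4, 85.9]
ee_rot: [-179.9, -0.0, 165.3]
force: [-3.3, -4.0, -1.1]
gripper_width: 0.4
gripper_force: 2.4
```

Call:
carry_out([
  [0, 0, 0, 0, 1, 0, -1],
  [0, 0, 0, 0, 2, 0, -1],
  [0, 0, 0, 0, 2, 0, -1],
])

```text
time_s: 5.5
ee_pos: [505.3, -76.2, 85.9]
ee_rot: [-179.7, -0.0, 165.4]
force: [-4.2, -10.8, -0.0]
gripper_width: 0.8
gripper_force: 5.8
```

Call:
carry_out([
  [0, 0, 0, 0, 1, 0, -1],
  [0, 0, 0, 0, 2, 0, -1],
  [0, 0, 0, 0, 2, 0, -1],
])

```text
time_s: 5.8
ee_pos: [505.4, -76.2, 85.9]
ee_rot: [-179.5, -0.0, 165.5]
force: [-5.4, -17.1, -0.2]
gripper_width: 0.4
gripper_force: 9.2
```

Run:
```python
from h import *
t=rot([180,0,165.3]); c=np.array([552,101,280])+t@[0,-179,194]; print(c)
cur=(*c,165.3)
for z in (240,144): print(rel(cur,(551.2,100.2,z,155.6)))
```

```text
[506.57732792 -72.14092775  86.        ]
(array([-0. , -0. ,  9.7]), array([   0.6,  178. , -154. ]))
(array([-0. , -0. ,  9.7]), array([  0.6, 178. , -58. ]))
```

Call:
carry_out([
  [0, 0, 0, 0, -10, 0, -1],
  [0, 0, 0, 0, -15, -40, -1],
  [0, 0, 0, 0, -15, -80, -1],
  [0, 0, 0, 0, 0, -125, 0],
  [0, 0, 0, 0, 30, -154, 1],
  [0, 0, 3, 0.6, 80, -154, 1],
  [0, 0, 7, 0.6, 130, -154, 1],
  [0, 0, 9.7, 0.6, 178, -154, 1],
  [0, 0, 9.7, 0.6, 178, -154, 1],
  [0, 0, 9.7, 0.6, 178, -154, 1],
  [0, 0, 9.7, 0.6, 178, -114, 1],
  [0, 0, 9.7, 0.6, 178, -114, 1],
  [0, 0, 9.7, 0.6, 178, -114, 1],
])

```text
time_s: 7.1
ee_pos: [551.0, 99.2, 200.2]
ee_rot: [-180.0, -0.1, 155.5]
force: [-0.7, 0.0, 0.5]
gripper_width: 77.4
gripper_force: 0.0
```

Run:
```python
from h import *
s=state(); p=np.r_[s['ee_pos'],s['ee_rot']]; print(s['time_s'],p.round(1), s['force']); np.save('w3.npy',p)
cv2.imwrite('pics/w3.png',grab_frame('wrist')[:,:,::-1])
```

```text
7.1 [ 5.510e+02  9.920e+01  2.002e+02 -1.800e+02 -1.000e-01  1.555e+02] [-0.65359599  0.0092988   0.51931929]
```

View pics/w3.png

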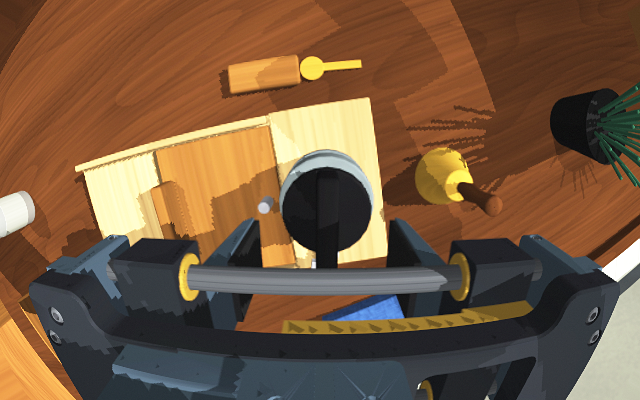

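The bar is now upright in the picture at column 327, midway between the fingers, and the lid is against the deck. I'll descend and grip.

Call:
carry_out([
  [0, 0, 0, 0, 0.5, 25, 1],
  [0, 0, 0, 0, 0.5, 50, 1],
  [0, 0, 0, 0, 0.5, 56, 1],
  [0, 0, 0, 0, 0.5, 56, 1],
  [0, 0, 0, 0, 0.5, 56, -1],
  [0, 0, 0, 0, 0.5, 56, -1],
  [0, 0, 0, 0, 0.5, 56, -1],
  [0, 0, 0, 0, 0.5, 56, -1],
  [0, 0, 0, 0, 0.5, 56, -1],
  [0, 0, 0, 0, 0.5, 56, -1],
  [0, 0, 0, 0, 0.5, 56, -1],
  [0, 0, 0, 0, 0.5, 56, -1],
], force=30)

```text
time_s: 8.35
ee_pos: [551.5, 100.8, 143.9]
ee_rot: [180.0, -0.0, 155.6]
force: [-0.1, -0.6, 0.2]
gripper_width: 30.1
gripper_force: 0.0
```

Call:
carry_out([
  [0, 0, 0, 0, 0, 0, -1],
  [0, 0, 0, 0, 0, 0, -1],
  [0, 0, 0, 0, 0, 0, -1],
  [0, 0, 0, 0, 0, 0, -1],
  [0, 0, 0, 0, 0, 0, -1],
])

```text
time_s: 8.85
ee_pos: [551.5, 100.9, 143.9]
ee_rot: [180.0, -0.0, 155.6]
force: [0.4, 0.5, -0.8]
gripper_width: 15.8
gripper_force: 30.0
```

Call:
carry_out([
  [0, 0, 0, 0, 0, 2, -1],
  [0, 0, 0, 0, 0, 4, -1],
  [0, 0, 0, 0, 0, 6, -1],
  [0, 0, 0, 0, 0, 6, -1],
  [0, 0, 0, 0, 0, 6, -1],
])

```text
time_s: 9.35
ee_pos: [551.6, 100.9, 139.4]
ee_rot: [179.9, 0.0, 155.6]
force: [-2.7, -0.3, 9.7]
gripper_width: 15.6
gripper_force: 30.0
```

Call:
carry_out([
  [0, 0, 0, 0, 0, 1, -1],
  [0, 0, 0, 0, 0, 3, -1],
  [0, 0, 2, 0, 0, 4, -1],
  [0, 0, 4, 0, 0, 4, -1],
  [0, 0, 6, 0, 0, 4, -1],
  [0, 0, 8, 0, 0, 4, -1],
  [0, 0, 10, 0, 0, 4, -1],
  [0, 0, 12, 0, 0, 4, -1],
  [0, 0, 12, 0, 0, 4, -1],
])

```text
time_s: 10.25
ee_pos: [552.1, 100.5, 137.9]
ee_rot: [179.9, 0.2, 143.6]
force: [-5.7, -1.5, 21.2]
gripper_width: 15.8
gripper_force: 30.0
```

Call:
carry_out([
  [0, 0, 2, 0, 0, 0, -1],
  [0, 0, 4, 0, 0, 0, -1],
  [0, 0, 6, 0, 0, 0, -1],
  [0, 0, 8, 0, 0, 0, -1],
  [0, 0, 8, 0, 0, 0, -1],
])

```text
time_s: 10.75
ee_pos: [552.0, 100.4, 137.9]
ee_rot: [179.9, 0.1, 135.6]
force: [-5.2, -2.4, 22.4]
gripper_width: 15.6
gripper_force: 30.0
```

Call:
carry_out([
  [0, 0, 2, 0, 0, 0, -1],
  [0, 0, 4, 0, 0, 0, -1],
  [0, 0, 6, 0, 0, 0, -1],
  [0, 0, 8, 0, 0, 0, -1],
  [0, 0, 8, 0, 0, 0, -1],
])

```text
time_s: 11.25
ee_pos: [551.8, 100.2, 137.9]
ee_rot: [179.9, 0.1, 127.6]
force: [-5.6, -1.3, 21.7]
gripper_width: 15.9
gripper_force: 30.0
```

Call:
carry_out([
  [0, 0, 2, 0, 0, 0, -1],
  [0, 0, 4, 0, 0, 0, -1],
  [0, 0, 6, 0, 0, 0, -1],
  [0, 0, 8, 0, 0, 0, -1],
  [0, 0, 8, 0, 0, 0, -1],
])

```text
time_s: 11.75
ee_pos: [551.7, 100.1, 137.8]
ee_rot: [179.9, 0.1, 119.6]
force: [-5.1, -2.8, 23.0]
gripper_width: 16.1
gripper_force: 30.0
```

Call:
carry_out([
  [0, 0, 2, 0, 0, 0, -1],
  [0, 0, 4, 0, 0, 0, -1],
  [0, 0, 6, 0, 0, 0, -1],
  [0, 0, 8, 0, 0, 0, -1],
  [0, 0, 8, 0, 0, 0, -1],
])

```text
time_s: 12.25
ee_pos: [551.5, 100.1, 137.9]
ee_rot: [179.9, 0.1, 111.6]
force: [-7.3, -2.4, 22.8]
gripper_width: 15.6
gripper_force: 30.0
```

Call:
carry_out([
  [0, 0, 2, 0, 0, 0, -1],
  [0, 0, 4, 0, 0, 0, -1],
  [0, 0, 6, 0, 0, 0, -1],
  [0, 0, 8, 0, 0, 0, -1],
  [0, 0, 8, 0, 0, 0, -1],
])

```text
time_s: 12.75
ee_pos: [551.4, 100.0, 137.8]
ee_rot: [179.9, 0.1, 103.6]
force: [-6.5, -3.5, 22.5]
gripper_width: 15.9
gripper_force: 30.0
```

Call:
carry_out([
  [0, 0, 2, 0, 0, 0, -1],
  [0, 0, 4, 0, 0, 0, -1],
  [0, 0, 6, 0, 0, 0, -1],
  [0, 0, 8, 0, 0, 0, -1],
  [0, 0, 8, 0, 0, 0, -1],
])

```text
time_s: 13.25
ee_pos: [551.2, 100.0, 137.8]
ee_rot: [179.9, 0.1, 95.6]
force: [-7.6, -2.9, 23.3]
gripper_width: 16.0
gripper_force: 30.0
```

Call:
carry_out([
  [0, 0, 2, 0, 0, 0, -1],
  [0, 0, 4, 0, 0, 0, -1],
  [0, 0, 6, 0, 0, 0, -1],
  [0, 0, 8, 0, 0, 0, -1],
  [0, 0, 8, 0, 0, 0, -1],
])

```text
time_s: 13.75
ee_pos: [551.0, 100.0, 137.8]
ee_rot: [179.9, 0.1, 87.6]
force: [-7.9, -2.6, 24.4]
gripper_width: 15.6
gripper_force: 30.0
```

Call:
carry_out([
  [0, 0, 2, 0, 0, 0, -1],
  [0, 0, 4, 0, 0, 0, -1],
  [0, 0, 6, 0, 0, 0, -1],
  [0, 0, 8, 0, 0, 0, -1],
  [0, 0, 8, 0, 0, 0, -1],
])

```text
time_s: 14.25
ee_pos: [551.0, 100.1, 137.5]
ee_rot: [179.9, 0.0, 79.5]
force: [-8.0, -3.1, 21.7]
gripper_width: 15.9
gripper_force: 30.0
```

Call:
carry_out([
  [0, 0, 2, 0, 0, 0, -1],
  [0, 0, 4, 0, 0, 0, -1],
  [0, 0, 6, 0, 0, 0, -1],
  [0, 0, 8, 0, 0, 0, -1],
  [0, 0, 8, 0, 0, 0, -1],
])

```text
time_s: 14.75
ee_pos: [550.7, 100.1, 134.8]
ee_rot: [-180.0, 0.1, 71.6]
force: [-2.9, -0.1, 7.8]
gripper_width: 15.8
gripper_force: 30.0
```

Call:
carry_out([
  [0, 0, 0, 0, 0, 2, -1],
  [0, 0, 0, 0, 0, 4, -1],
  [0, 0, 0, 0, 0, 6, -1],
  [0, 0, 0, 0, 0, 8, -1],
  [0, 0, 0, 0, 0, 8, -1],
  [0, 0, 0, 0, 0, 8, -1],
])

```text
time_s: 15.35
ee_pos: [550.8, 100.2, 129.5]
ee_rot: [180.0, 0.0, 71.6]
force: [-7.8, -1.5, 22.6]
gripper_width: 16.1
gripper_force: 30.0
```

Call:
carry_out([
  [0, 0, 3, 0, 0, 0, -1],
  [0, 0, 6, 0, 0, 0, -1],
  [0, 0, 9, 0, 0, 0, -1],
  [0, 0, 12, 0, 0, 0, -1],
  [0, 0, 15, 0, 0, 0, -1],
  [0, 0, 18, 0, 0, 0, -1],
  [0, 0, 21, 0, 0, 0, -1],
  [0, 0, 24, 0, 0, 0, -1],
  [0, 0, 27, 0, 0, 0, -1],
  [0, 0, 30, 0, 0, 0, -1],
  [0, 0, 30, 0, 0, 0, -1],
])

```text
time_s: 16.45
ee_pos: [551.3, 100.8, 129.3]
ee_rot: [179.9, -0.0, 41.8]
force: [-5.8, 1.3, 20.5]
gripper_width: 18.5
gripper_force: 32.4
```

Run:
```python
from h import *
s=state(); print(s['ee_pos'],s['ee_rot'],s['force'],s['torque'],s['qpos'])
```

```text
[551.28986573 100.77045282 129.29411805] [ 1.79923668e+02 -4.37246468e-02  4.17961615e+01] [-5.7835611   1.34605422 20.46480811] [0.08465109 1.6449264  1.29079017] [ 9.20737269e+00  2.08016094e+01  9.89102575e+01 -4.69705403e-02
  6.02101881e+01  5.74345485e+01]
```

Call:
carry_out([
  [0, 0, 0, 0, 0, -1, -1],
  [0, 0, 0, 0, 0, -2, -1],
  [0, 0, 0, 0, 0, -2, -1],
])

```text
time_s: 16.75
ee_pos: [551.1, 100.8, 129.4]
ee_rot: [180.0, 0.0, 41.8]
force: [-3.2, 0.4, 10.9]
gripper_width: 19.0
gripper_force: 32.2
```

Run:
```python
from h import *
s=state(); print(s['ee_pos'],s['ee_rot'],s['force'],s['torque'],s['gripper_width'])
c=[]
for n in('top','scene'):
    im=grab_frame(n)[:,:,::-1]; c.append(im)
    cv2.imwrite(f'pics/{n}4.png',im)
a=cv2.resize(c[0][180:240,260:360],(500,300),interpolation=cv2.INTER_CUBIC); b=cv2.resize(c[1][160:220,270:370],(500,300),interpolation=cv2.INTER_CUBIC)
cv2.imwrite('pics/c4.png',np.vstack([a,b]))
```

```text
[551.146142   100.76997176 129.41537768] [1.79962624e+02 1.54272842e-02 4.18379562e+01] [-3.22100712  0.39969477 10.92276168] [0.19940416 1.11198582 1.28951472] 19.02778352887804
```

View pics/c4.png

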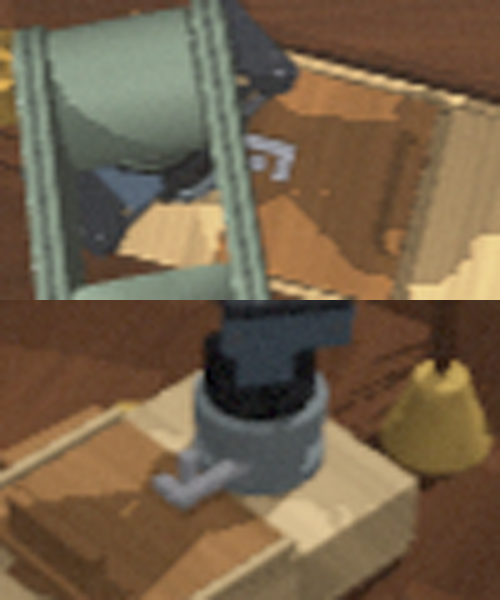

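The hook now points along the lid, with its tip near top-crop (290,160) and scene-crop (160,185) below the seam. I'll check its angle by projecting.

Run:
```python
from h import *
c,y=(522,-10.7),-14.5
for a in (0.3,0.8,1.0,1.1,1.2,1.3):
    q=[box2w((r*np.cos(a*np.pi/2/1.3),115-r*np.sin(a*np.pi/2/1.3),84),c,y) for r in (42,78)]
    print(a,[ (np.subtract(proj('top',p),(260,180))*5).round() for p in q],[ (np.subtract(proj('scene',p),(270,160))*5+[0,300]).round() for p in q])
for n,p in(('lip',(0,-51,104)),('bar',(0,115,174))): print(n,(np.subtract(proj('top',box2w(p,c,y)),(260,180))*5).round())
t0=cv2.imread('pics/top0.png');
print('pin initial', (np.array([240+349/4,170+187/4])))
```

```text
0.3 [array([209.,  93.]), array([238.,  52.])] [array([279., 462.]), array([303., 498.])]
0.8 [array([231., 120.]), array([278., 102.])] [array([239., 464.]), array([227., 503.])]
1.0 [array([234., 134.]), array([284., 127.])] [array([224., 461.]), array([198., 496.])]
1.1 [array([235., 141.]), array([285., 140.])] [array([217., 458.]), array([185., 491.])]
1.2 [array([234., 148.]), array([284., 154.])] [array([210., 455.]), array([172., 485.])]
1.3 [array([233., 155.]), array([282., 166.])] [array([204., 451.]), array([161., 478.])]
lip [403. 194.]
bar [167. 131.]
pin initial [327.25 216.75]
```

Run:
```python
from h import *
c,y=(522,-10.7),-14.5
T=lambda u,v:(260+(u+.5)/5-.5,180+(v+.5)/5-.5); S=lambda u,v:(270+(u+.5)/5-.5,160+(v-300+.5)/5-.5)
for n,t,s in (('corner',(295,148),(172,504)),('tip',(288,180),(155,480)),('pin',(253,166),(185,452))):
    print(n,w2box(onz('top',*T(*t),84),c,y).round(1),w2box(onz('scene',*S(*s),84),c,y).round(1))
# start: hook in top0 / w1
F=lambda u,v:(240+(u+.5)/4-.5,170+(v+.5)/4-.5)
for p in ((232,105),(248,70),(272,78)): print('start',w2box(onz('top',*F(*p),84),c,y).round(1))
p=np.load('w1.npy'); w=cv2.imread('pics/w1.png'); h=cv2.cvtColor(w,cv2.COLOR_BGR2HSV)
m=((h[...,1]<50)&(h[...,2]>140)).astype(np.uint8); m[:225]=0;m[250:]=0;m[:,:290]=0;m[:,345:]=0
v,u=np.nonzero(m)
for a,b in ((u.min(),v[u.argmin()]),(u.max(),v[u.argmax()]),(u[v.argmax()],v.max())): print('w1',a,b,w2box(wz(a,b,84,p),c,y).round(1))
```

```text
corner [16.1 32.7 84. ] [19.9 25.8 84. ]
tip [-7.4 32.2 84. ] [-3.3 33.1 84. ]
pin [-3.5 58.9 84. ] [-9.9 64.3 84. ]
start [ 45.1 117.3  84. ]
start [ 79.2 110.9  84. ]
start [77.2 88.2 84. ]
w1 291 225 [59.8 76.3 84. ]
w1 323 233 [ 70.6 116.7  84. ]
w1 317 242 [ 83.1 109.   84. ]
```

Measured from its start direction, the hook has swung about 76° (1.32 rad), so it is home against its stop, and the knob is held at the bottom. I'll let the knob rise in the grip, then open and lift clear.

Call:
carry_out([
  [0, 0, 0, 0, 0, 1, -1],
  [0, 0, 0, 0, 0, 1, -1],
  [0, 0, 0, 0, 0, -2, -1],
  [0, 0, 0, 0, 0, -5, -1],
  [0, 0, 0, 0, 0, -8, -1],
  [0, 0, 0, 0, 0, -11, -1],
  [0, 0, 0, 0, 0, -14, -1],
  [0, 0, 0, 0, 0, -14, -1],
  [0, 0, 0, 0, 0, -14, -1],
])

```text
time_s: 17.75
ee_pos: [551.2, 101.2, 142.2]
ee_rot: [-179.9, -0.0, 41.5]
force: [-2.8, 3.9, 5.6]
gripper_width: 15.9
gripper_force: 30.0
```

Run:
```python
from h import *
s=state(); print(s['ee_pos'],s['ee_rot'],s['force'],s['torque'],s['gripper_width'])
```

```text
[551.22684377 101.19625573 142.21190061] [-1.79929314e+02 -2.75363492e-02  4.15128166e+01] [-2.76718067  3.94948136  5.60290341] [ 0.39161085  0.78225101 -0.00312205] 15.93022382985239
```

Call:
carry_out([
  [0, 0, 0, 0, 0, -2, -1],
  [0, 0, 0, 0, 0, -2, 1],
  [0, 0, 0, 0, 0, -2, 1],
  [0, 0, 0, 0, 0, -2, 1],
  [0, 0, 0, 0, 0, -2, 1],
  [0, 0, 0, 0, 0, -2, 1],
  [0, 0, 0, 0, 0, -2, 1],
  [0, 0, 0, 0, 0, -2, 1],
  [0, 0, 0, 0, 0, -20, 1],
  [0, 0, 0, 0, 0, -60, 1],
  [0, 0, 0, 0, 0, -100, 1],
  [0, 0, 0, 0, 0, -150, 1],
  [0, 0, 0, 0, 0, -150, 1],
  [0, 0, 0, -100, -100, -200, 1],
  [0, 0, 0, -200, -200, -200, 1],
  [0, 0, 0, -200, -200, -200, 1],
  [0, 0, 0, -200, -200, -200, 1],
  [0, 0, 0, -200, -200, -200, 1],
  [0, 0, 0, -200, -200, -200, 1],
])

```text
time_s: 19.65
ee_pos: [266.4, 117.2, 342.0]
ee_rot: [-180.0, -0.0, 41.6]
force: [0.3, 1.4, 0.4]
gripper_width: 91.4
gripper_force: 0.0
```

Run:
```python
from h import *
s=state(); print(s['time_s'],s['ee_pos'],s['force'],s['torque'],s['gripper_width'])
c=[]
for n in('top','scene'): c.append(grab_frame(n)[:,:,::-1])
a=cv2.resize(c[0][170:260,260:390],(520,300),interpolation=cv2.INTER_CUBIC); b=cv2.resize(c[1][150:210+15,250:380],(520,300),interpolation=cv2.INTER_CUBIC)
cv2.imwrite('pics/c5.png',np.vstack([a,b]))
```

```text
19.65 [266.42711931 117.19265292 341.98915406] [0.29287937 1.43769274 0.44879228] [-0.12037386  0.06783868  0.00239338] 91.35352688222137
```

View pics/c5.png

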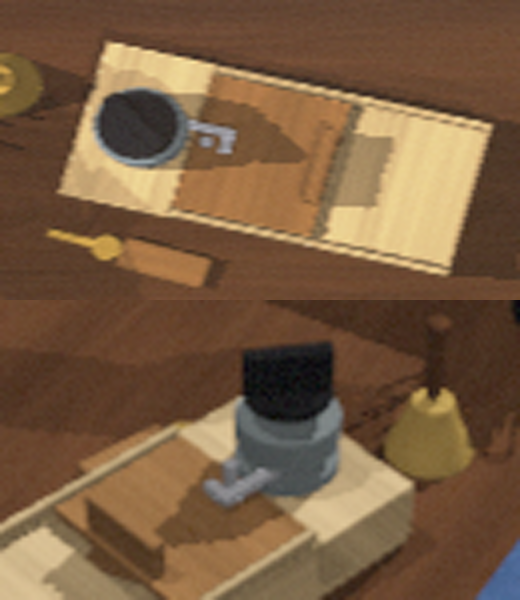

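The hook's bent end surrounds the pin at top-crop (208,140). The lid's seam is shut, the knob is up and the bystanders haven't moved. One last check compares the hook's corner at the start and now in the scene view.

Run:
```python
from h import *
c,y=(522,-10.7),-14.5
a=w2box(onz('scene',220+540/4.5,145+241/4.5,84),c,y); b=w2box(onz('scene',250+222/4,150+207/4,84),c,y)
for p in(a,b): print(p.round(1),np.degrees(np.arctan2(115-p[1],p[0])))
g=lambda im,z:0
for f,u,v in (('w1',0,0),): pass
```

```text
[ 89.1 111.7  84. ] 2.131343742093263
[27.5 25.  84. ] 72.98868120139359
```

```bash
python3 -c "
from workcell import workorder
print(workorder.job_done())"
```

```text
the job is handed in; nothing more can be done
None
```

I handed the job in at about 20 s, with the lid shut against its stop, the hook turned home behind the pin (about 1.3 rad in the images, and it stopped hard), the knob let up and the arm clear; the hand-in gave no verdict. I couldn't explain one thing: the knob's drop into its catch came only about 30° before that hard stop, less than the hook's full swing should need.

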